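# Sort waffle-baker pivot studs on thread gauges

## Task

Two threaded pivot studs from the waffle bakers lie on the breakfast counter beside a smooth pin of the same shape. Sort them by thread pitch: lay the coarse-threaded stud into the gauge with the coarse notches and the fine-threaded stud into the gauge with the fine notches, in either order. Each stud should rest down in both cradles of its gauge, with its square middle centred in the gap between them, and be let go.

Things in the scene. Friction and masses are not known exactly. Their poses are not given: they have to be found in the camera images.
- coarse_stud_center (a point): Loose steel stud, 152 mm long, about 0.5 kg: square middle 30 x 30 mm, 32 mm long (grip it here, across two flats); each end round, 22 mm dia, 60 mm long, a coarse thread: bright ridges 8 mm apart, dark grooves. Point: its centre, 15 mm above the counter as it lies on a flat of the square; x along the stud, ends alike. A smooth pin of the same shape lies nearby, not needed.
- fine_stud_center (a point): Loose steel stud, 152 mm long, about 0.5 kg: square middle 30 x 30 mm, 32 mm long (grip it here, across two flats); each end round, 22 mm dia, 60 mm long, a fine thread: bright ridges 4 mm apart, dark grooves. Point: its centre, 15 mm above the counter as it lies on a flat of the square; x along the stud, ends alike. A smooth pin of the same shape lies nearby, not needed.
- coarse_gauge: Fixed blue plate 170 x 84 x 8 mm with two open 45 degree V cradles in line along x, each 40 mm long, starting 40 mm either side of the middle (80 mm gap for square and fingers); bright faces notched coarsely, 5 ribs 8 mm apart. V bottom 28, rims 54 mm above the counter; mouth 52 wide. Origin: centre of underside, z up. A seated stud lies along x, its centre over the origin, 44 mm above the counter.
- fine_gauge: Fixed blue plate 170 x 84 x 8 mm with two open 45 degree V cradles in line along x, each 40 mm long, starting 40 mm either side of the middle (80 mm gap for square and fingers); bright faces notched finely, 10 ribs 4 mm apart. V bottom 28, rims 54 mm above the counter; mouth 52 wide. Origin: centre of underside, z up. A seated stud lies along x, its centre over the origin, 44 mm above the counter.
Things that resemble listed ones, but are neither listed nor needed, are in the scene too. What is shaped like the part that bears fine_stud_center but green is not meant.

How it is judged:
By the outcome, as a careful person would: the job done as asked, in the order asked, and still so for the second after the job is handed in, with the robot touching nothing.
It also fails if it takes over 72 s, if anything falls off the work surface, if the arm or the gripper's body presses on something with over 40 N, if the wrist force passes 120 N, or if a joint passes its speed limit or range.

## Robot

A 6-joint arm with a two-finger parallel gripper is mounted at the origin on the work surface. World frame = base frame: x ahead of the robot, y to its left, z up, the work surface at z = 0. Lengths are in m, angles in degrees, forces in N, time in s.
With the tool pointing down it reaches from about 0.3 to 0.75 m from the base axis. Payload 8.5 kg.
Tool frame: the origin (TCP) lies midway between the tips of the shut fingers; the grasp point (between the pads) lies env.tcp_to_grasp behind it (env.tcp_to_grasp is the distance from the TCP to the grasp point, in m); z points along the fingers, y is the line along which they close (so a half turn about z gives the same grasp; the last joint's range is limited). The gripper opens to 85 mm and grips with 20 to 120 N. Pads are 22 mm wide; open, the fingers measure 114 mm over their backs; the gripper's body (76 mm by 85 mm) begins 54 mm behind the grasp point. The pads swing forward as they close: fully open they stand 13 mm farther back than shut.
Start: joints at [-89.055, 21.807, 74.336, -0, 83.858, -12.336], TCP at [0.126, -0.535, 0.231] pointing down, gripper open.
Joint ranges: [-178.18, 178.18], [-50.72, 133.34], [12.68, 142.11], [-81.47, 261.47], [9.98, 163.14], [-165.26, 165.26]. Speed limits (degrees/s): [136.94, 136.94, 180, 180, 180, 180].

## Interface

Orientations are given as a 3x3 rotation matrix whose columns are the frame's x, y, z axes.
In Python, from rig import observe, optics, job, env gives the robot as it stands. The module is installed in compiled form; this text tells all that it offers.
- The arm moves only by the shell command python3 -m jog 'ROWS' [FORCE]. ROWS is JSON, a list of rows, each a list of 7 numbers: the turn, a rotation vector about the tool's x, y, z in rad, then the shift along the tool's x, y, z in m, then the opening in per cent of the stroke, from 0 (shut) to 100 (fully open). A call has 1 to 10 rows; each row shifts and turns the commanded pose from where the row before left it, along the tool's axes as they then stand; what a row does not reach is not made up. A row lasts 1/8 s, in which the tool goes at most 62.5 mm and 10.7 degrees, less where a joint would pass 70% of its speed; a pose out of reach is approached as far as the arm can. A call is refused whole if a number of a shift passes 0.0625 or a number of a turn 0.188, either way. A call with a gripper value outside its range is refused whole. The fingers move at their own pace and stop on an object; FORCE is the grip in N (left out, the last holds). Time passes only in rows, so rows that do not move let the fingers close. It gives the time, the measured TCP pose, the force, the opening and the grip force at its end, in the units of the state.
- observe(): the state, without advancing time (a new reading comes with each control period).
- optics.get_image(name): name is "scene" or "top"; returns a dict with "pixels" (400x640x3 uint8, red, green, blue), "mtx" (3x3 intrinsics, pixels), "rvec" (rotation vector, rad) and "tvec" (3), from world to camera coordinates, as OpenCV has them. Camera axes: x right, y down, z forward; pixel columns grow to the right and rows downward; lengths in m; the calibration is good to about 2 mm. A picture is of the moment at which its call begins. There is no depth.
- job.close_job(): hands the job in; it is judged then, once.
The state is a dict: "time_s": time; "q": joint angles; "qvel": joint speeds; "joint_efforts": joint torques, N m; "position": TCP position; "tool_rot": TCP orientation; "ft_force": force on the tool from outside, world axes, zero at the start; "wrist_torque": the same for the moment, N m; "grip_width": finger opening in m; "gripper_force": force on a finger pad.
Only numpy, scipy, OpenCV 4.12 (cv2) and the standard library are available. Lean on these libraries where they do the work, as an engineer would, in place of code of your own. Each camera call takes 0.05 s, during which the arm holds its last target. There are 200 camera calls.

## Working session

There is one attempt and no reset: what is moved stays moved. The work goes in short steps, Python scripts to look and compute and a shell command to move; the robot and the scene stay as the last step left them, time stands still between calls to the robot, and variables do not carry over. Pictures are saved under pics/ and viewed, at most 10 in all, crops included, and the job is handed in when it is done.

```bash
mkdir -p pics; python3 - <<'E'
from rig import observe, optics, env
import cv2, numpy as np
s=observe(); print(s, env.tcp_to_grasp)
for n in("top","scene"):
    d=optics.get_image(n); cv2.imwrite(f"pics/{n}0.png",d["pixels"][...,::-1])
    R=cv2.Rodrigues(d["rvec"])[0]; print(n,d["mtx"],(-R.T@np.ravel(d["tvec"])),R)
E
```

```text
{'time_s': 0.0, 'q': array([-8.90535389e+01,  2.18416135e+01,  7.43860119e+01, -1.41130589e-03,
        8.38581489e+01, -1.23339909e+01]), 'qvel': array([-0.03587084,  0.07188606,  0.03680152,  0.02419767,  0.0392752 ,
       -0.02932169]), 'joint_efforts': array([-8.93017459e-04, -4.48459554e+01, -2.31277835e+01, -2.61036421e-04,
        4.77577050e-03,  8.60252499e-06]), 'position': array([ 0.1263478 , -0.53498083,  0.23069853]), 'tool_rot': array([[ 9.73256702e-01,  2.29720243e-01, -4.92155208e-05],
       [ 2.29720057e-01, -9.73255596e-01,  1.49643373e-03],
       [ 2.95861838e-04, -1.46771995e-03, -9.99998879e-01]]), 'ft_force': array([ 0.52892312, -0.22538426, -0.4793317 ]), 'wrist_torque': array([ 0.07171349,  0.02598307, -0.01064852]), 'gripper_force': 0.0, 'grip_width': 0.08535318007596424} 0.0187
top [[483.19066492   0.         316.9628317 ]
 [  0.         483.19066492 194.92117246]
 [  0.           0.           1.        ]] [0.38521421 0.00881902 1.35133508] [[-0.01988023 -0.99980118  0.00154074]
 [-0.99769351  0.01973823 -0.06494659]
 [ 0.06490326 -0.00282834 -0.99788755]]
scene [[456.73624848   0.         317.75661357]
 [  0.         456.73624848 202.17366164]
 [  0.           0.           1.        ]] [0.83650923 0.6405028  0.99657662] [[-0.88790269  0.45997691  0.00707545]
 [ 0.35947674  0.70333851 -0.61326292]
 [-0.28706322 -0.54197433 -0.78984716]]
```

View pics/top0.png

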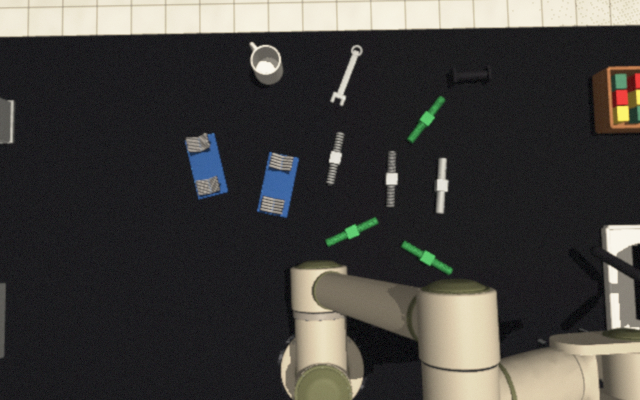

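View pics/scene0.png

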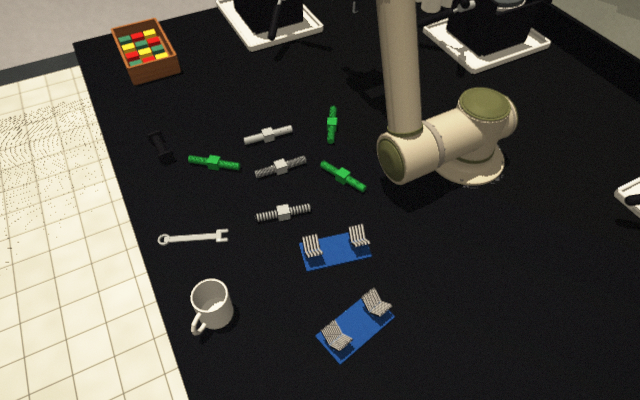

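Top view: loose candidates are white-square rods at (335,158), (391,179) (threaded) and (441,186) (smooth pin). Green lookalikes at (427,119), (352,232) and (428,258) are ruled out. Gauges are at (207,166), which looks fine, and (279,184), which looks coarse. I'll check this in a close crop and measure.

```bash
cat > h.py <<'E'
import cv2, numpy as np
from rig import optics, observe
def ray(d,uv,z):
    R=cv2.Rodrigues(np.array(d["rvec"],float))[0]; C=-R.T@np.ravel(d["tvec"])
    uv=np.atleast_2d(np.array(uv,float)); K=d["mtx"]
    v=np.c_[(uv[:,0]-K[0,2])/K[0,0],(uv[:,1]-K[1,2])/K[1,1],np.ones(len(uv))]@R
    return C+v*((z-C[2])/v[:,2])[:,None]
def masks(d):
    h=cv2.cvtColor(d["pixels"],cv2.COLOR_RGB2HSV)
    blue=cv2.inRange(h,(100,120,50),(130,255,255)); 
    grey=cv2.inRange(h,(0,0,75),(179,70,255))
    return blue,grey
def axis(P):   # centre and direction (deg) of points by min area rect
    (c,(w,h),a)=cv2.minAreaRect((P[:,:2]*1000).astype(np.float32))
    if w<h: w,h,a=h,w,a+90
    return np.round(np.array(c)/1000,4),round((a+90)%180-90,1),round(w),round(h)
def comps(m,mn):
    n,l,st,c=cv2.connectedComponentsWithStats(m)
    return [np.argwhere(l==i)[:,::-1] for i in range(1,n) if st[i,4]>=mn]
def convex_area(p): return p
E
python3 - <<'E'
from h import *
for n in("top","scene"):
    d=optics.get_image(n); b,g=masks(d)
    g=cv2.morphologyEx(g,cv2.MORPH_CLOSE,np.ones((3,3)))
    for p in comps(g,60):
        a=axis(ray(d,p,0.015)); 
        if 110<a[2]<200 and a[3]<60: print(n,"stud",p.mean(0).round(),len(p),*a)
    bb=cv2.morphologyEx(b,cv2.MORPH_CLOSE,np.ones((5,5)))
    for p in comps(bb,150):
        print(n,"gauge",p.mean(0).round(),len(p),*axis(ray(d,p,0.008)))
    if n=="top": A=cv2.resize(d["pixels"][125:225,180:345],None,fx=4.8,fy=4.8,interpolation=cv2.INTER_CUBIC)[:, :792]; A=A[:290*2]
    if n=="top": T=d["pixels"][120:225,180:460]
    else: S=d["pixels"][120:370,230:410]
o=np.zeros((600,800,3),np.uint8)
T=cv2.resize(T,None,fx=2.85,fy=2.85,interpolation=cv2.INTER_CUBIC); o[:T.shape[0],:T.shape[1]]=T
q=cv2.resize(S[5:105,15:90],None,fx=2.9,fy=2.9,interpolation=cv2.INTER_CUBIC); o[305:305+q.shape[0],:q.shape[1]]=q
q=cv2.resize(S[100:245,60:170],None,fx=2,fy=2,interpolation=cv2.INTER_CUBIC); o[305:305+q.shape[0],300:300+q.shape[1]]=q
cv2.imwrite("pics/crop1.png",o[...,::-1])
E
```

```text
top stud [347.  75.] 556 [ 0.8121 -0.0851] -20.6 181 41
top stud [  7. 121.] 618 [0.6982 0.8676] 1.3 129 39
top stud [335. 158.] 454 [ 0.5759 -0.0472] -8.0 146 34
top stud [391. 179.] 479 [ 0.514  -0.2015] -1.8 154 33
top stud [441. 185.] 525 [ 0.4931 -0.3412] -2.1 156 36
top stud [  2. 318.] 331 [0.1484 0.8692] 1.3 199 11
top gauge [208. 166.] 1210 [0.5606 0.3136] 12.8 173 89
top gauge [278. 185.] 1217 [0.5039 0.114 ] -12.0 172 89
scene stud [380.  14.] 76 [-0.1909 -0.7784] 64.3 188 27
scene stud [510.   7.] 85 [-0.702  -0.5779] -2.5 157 33
scene stud [410.  16.] 72 [-0.2818 -0.7044] 57.0 119 46
scene stud [393.  30.] 78 [-0.155  -0.6404] 54.5 135 45
scene stud [415.  82.] 125 [-0.0586 -0.3579] 54.9 150 40
scene stud [416. 112.] 78 [ 0.029  -0.2237] 54.8 121 35
scene stud [394. 119.] 153 [ 0.1012 -0.2187] 60.2 117 58
scene stud [267. 134.] 418 [ 0.4942 -0.3399] 6.8 156 59
scene stud [280. 166.] 410 [ 0.5147 -0.2011] 8.2 156 53
scene stud [283. 212.] 497 [ 0.5769 -0.0462] -15.1 145 52
scene stud [194. 237.] 552 [ 0.817 -0.08 ] -22.7 179 40
scene gauge [335. 252.] 1494 [0.5086 0.1164] -12.6 171 89
scene gauge [356. 329.] 1849 [0.5646 0.3152] 12.8 172 86
```

View pics/crop1.png

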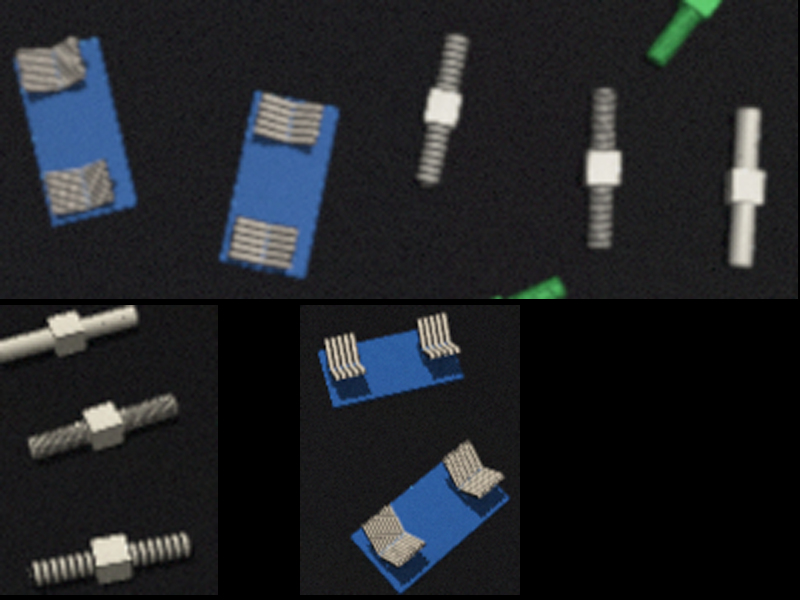

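```bash
python3 - <<'E'
from h import *
for n in("top","scene"):
    d=optics.get_image(n); px=d["pixels"].astype(int); b,g=masks(d)
    g=cv2.morphologyEx(g,cv2.MORPH_CLOSE,np.ones((3,3)))
    for p in comps(g,60):
        W=ray(d,p,0.015); a=axis(W)
        if n=="top" and not(140<a[2]<160 and .4<a[0][0]<.6) : continue
        if n=="scene" and not(140<a[2]<160 and .4<a[0][0]<.6): continue
        f=cv2.fitLine(W[:,:2].astype(np.float32),cv2.DIST_HUBER,0,1e-4,1e-4).ravel()
        br=p[px[p[:,1],p[:,0]].min(1)>190]
        q=axis(ray(d,br,0.03)) if len(br)>10 else None
        t=np.degrees(np.arctan(f[1]/f[0])); e=W[:,:2]@np.array([f[0],f[1]])
        mid=f[2:]+f[:2]*((e.max()+e.min())/2-f[2:]@f[:2])
        print(n,p.mean(0).round(),"line",t.round(1),"mid",mid.round(4),"len",np.ptp(e).round(4),"square",q,len(br))
    bb=cv2.morphologyEx(b,cv2.MORPH_CLOSE,np.ones((3,3)))
    for p in comps(bb,150):
        h=cv2.convexHull(p.astype(np.int32))
        r=cv2.approxPolyDP(h,6,True)[:,0]; print(n,"plate corners",r.tolist(),ray(d,r,.008)[:,:2].round(3).tolist())
E
```

```text
top [335. 157.] line -13.0 mid [ 0.5759 -0.0472] len 0.147 square (array([ 0.5743, -0.0468]), -12.5, 27, 25) 94
top [391. 179.] line -3.6 mid [ 0.514 -0.202] len 0.1542 square (array([ 0.5123, -0.2006]), -1.7, 25, 25) 98
top [441. 185.] line -5.2 mid [ 0.4919 -0.3405] len 0.1546 square (array([ 0.4919, -0.3387]), -2.1, 143, 22) 190
top plate corners [[198, 199], [187, 151], [214, 133], [227, 192]] [[0.468, 0.336], [0.603, 0.367], [0.653, 0.291], [0.486, 0.255]]
top plate corners [[297, 157], [287, 216], [257, 211], [269, 152]] [[0.58, 0.059], [0.416, 0.089], [0.431, 0.173], [0.596, 0.137]]
scene [267. 134.] line -4.2 mid [ 0.494  -0.3392] len 0.1565 square (array([ 0.4956, -0.3366]), -6.6, 143, 23) 70
scene [280. 166.] line -2.5 mid [ 0.5146 -0.2018] len 0.1558 square (array([ 0.5165, -0.199 ]), -2.1, 27, 23) 58
scene [283. 212.] line -12.8 mid [ 0.5765 -0.0468] len 0.1455 square (array([ 0.5775, -0.045 ]), -13.0, 27, 25) 79
scene plate corners [[371, 256], [307, 271], [299, 243], [348, 232]] [[0.437, 0.175], [0.599, 0.14], [0.581, 0.058], [0.452, 0.086]]
scene plate corners [[394, 315], [340, 364], [315, 336], [360, 298]] [[0.472, 0.334], [0.637, 0.375], [0.657, 0.295], [0.52, 0.262]]
```

Coarse stud: about (0.576,-0.046), axis -12.9°. Fine stud: (0.5145,-0.200), axis -2.5°. Coarse gauge (ribs 8 mm apart): (0.507,0.115), axis -12.2°. Fine gauge: (0.5625,0.314), axis 12.8°. Lengths (146–156 mm) and plate sizes match the description. I'll take the fine stud first.

```bash
python3 -m jog '[[0,0,0,0.0455,-0.0237,0,100],[0,0,0,0.0455,-0.0237,0,100],[0,0,0,0.0455,-0.0237,0,100],[0,0,0,0.0455,-0.0237,0,100],[0,0,0,0.0455,-0.0237,0,100],[0,0,0,0.0455,-0.0237,0,100],[0,0,0,0.0455,-0.0237,0,100],[0,0,0,0.0455,-0.0237,0,100],[0,0,0,0.0455,-0.0237,0,100],[0,0,0,0.0455,-0.0237,0,100]]' 60
python3 -m jog '[[0,0,0.138,0,0,0,100],[0,0,0.138,0,0,0,100],[0,0,0,0,0,0.05,100],[0,0,0,0,0,0.04,100],[0,0,0,0,0,0,100]]'
cat >> h.py <<'E'
def delta(xy,ang,z):
    s=observe(); R=s["tool_rot"]; p=s["position"]
    a=np.degrees(np.arctan2(R[1,0],R[0,0]))
    print("t",round(s["time_s"],2),"pos",p.round(4),"ang",a.round(2),"tilt",R[2,:2].round(4))
    print("turn z rad",np.radians(a-ang).round(4),"shift tool",(R.T@(np.r_[xy,z]-p)).round(4),"w",s["grip_width"],"F",s["gripper_force"],s["ft_force"].round(1))
E
python3 -c "
from h import *
delta([.5145,-.2005],-2.7,.10)
d=optics.get_image('scene');o=np.hstack([cv2.resize(d['pixels'][60:220,200:400],None,fx=4,fy=3.7)]);cv2.imwrite('pics/c2.png',o[:,:,::-1])"
```

```text
time_s: 1.55
position: [0.5159, -0.1988, 0.2314]
tool_rot: [[0.973, 0.23, 0.0], [0.23, -0.973, -0.0], [0.0, 0.0, -1.0]]
ft_force: [0.1, -0.6, 1.0]
grip_width: 0.0852
gripper_force: 0.0
time_s: 2.17
position: [0.5136, -0.1994, 0.1392]
tool_rot: [[0.999, -0.044, -0.005], [-0.044, -0.999, 0.003], [-0.005, -0.003, -1.0]]
ft_force: [0.1, -0.1, 0.3]
grip_width: 0.0857
gripper_force: 0.0
t 2.17 pos [ 0.5136 -0.1994  0.1392] ang -2.54 tilt [-0.005 -0.003]
turn z rad 0.0028 shift tool [0.0011 0.0012 0.0392] w 0.0857153474055266 F 0.0 [ 0.1 -0.1  0.3]
```

View pics/c2.png

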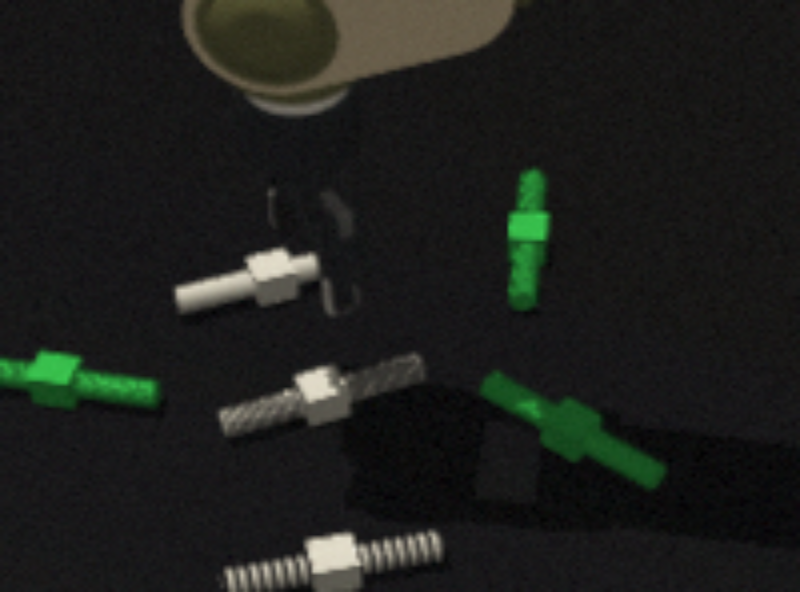

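The crop shows the fine stud, its square at about (322,395), undisturbed and in line below the open gripper. Descending to grasp it.

```bash
python3 -m jog '[[0,0,0,0.001,0.001,0.05,100],[0,0,0,0,0,0.05,100],[0,0,0,0,0,0.025,100],[0,0,0,0,0,0.01,100],[0,0,0,0,0,0,100],[0,0,0,0,0,0,100]]' 60
python3 -m jog '[[0,0,0,0,0,0,0],[0,0,0,0,0,0,0],[0,0,0,0,0,0,0],[0,0,0,0,0,0,0],[0,0,0,0,0,0,0],[0,0,0,0,0,0,0],[0,0,0,0,0,0,0],[0,0,0,0,0,0,0]]' 60
python3 -c "
from h import *
delta([.5145,-.2005],-2.7,.10)"
```

```text
time_s: 2.98
position: [0.5165, -0.2016, 0.0079]
tool_rot: [[0.999, -0.044, 0.002], [-0.044, -0.999, -0.002], [0.003, 0.001, -1.0]]
ft_force: [-0.1, 0.4, 0.2]
grip_width: 0.0854
gripper_force: 0.0
time_s: 3.98
position: [0.5159, -0.2012, 0.0068]
tool_rot: [[0.999, -0.044, 0.001], [-0.044, -0.999, -0.0], [0.001, 0.0, -1.0]]
ft_force: [-1.2, 1.2, 5.1]
grip_width: 0.0291
gripper_force: 60.3
t 3.98 pos [ 0.5159 -0.2012  0.0068] ang -2.53 tilt [0.0006 0.0004]
turn z rad 0.0029 shift tool [-0.0014 -0.0006 -0.0932] w 0.02909169212648899 F 60.287965536117554 [-1.2  1.2  5.1]
```

```bash
python3 -m jog '[[0,0,0,0,0,-0.01,0],[0,0,0,0,0,-0.03,0],[0,0,0,0,0,-0.05,0],[0,0,0,0,0,-0.05,0],[0,0,0,0,0,-0.02,0],[0,0,0,0,0,0,0]]' 100
python3 -m jog '[[0,0,0,0.001,-0.02,0,0],[0,0,0,0.0024,-0.045,0,0],[0,0,0,0.0024,-0.055,0,0],[0,0,0,0.0024,-0.055,0,0],[0,0,0,0.0024,-0.055,0,0],[0,0,0,0.0024,-0.055,0,0],[0,0,0,0.0024,-0.055,0,0],[0,0,0,0.0024,-0.055,0,0],[0,0,0,0.0024,-0.055,0,0],[0,0,0,0.0024,-0.042,0,0]]'
python3 -m jog '[[0,0,-0.06,0.0024,-0.023,0,0],[0,0,-0.1,0,0,0,0],[0,0,-0.1,0,0,0,0],[0,0,-0.007,0,0,0,0],[0,0,0,0,0,0.03,0],[0,0,0,0,0,0.03,0],[0,0,0,0,0,0,0],[0,0,0,0,0,0,0]]'
python3 - <<'E'
from h import *
delta([.5625,.3145],12.8,.10)
t=optics.get_image('top'); s=optics.get_image('scene')
a=cv2.resize(t['pixels'][110:220,160:300],None,fx=2.8,fy=2.8,interpolation=2); b=cv2.resize(s['pixels'][200:380,280:420],None,fx=2.8,fy=2.8,interpolation=2)
o=np.zeros((520,800,3),np.uint8); o[:a.shape[0],:a.shape[1]]=a; o[:b.shape[0],400:400+b.shape[1]]=b
cv2.imwrite('pics/c3.png',o[...,::-1])
E
```

```text
time_s: 4.72
position: [0.5158, -0.2012, 0.1673]
tool_rot: [[0.999, -0.044, 0.002], [-0.044, -0.999, -0.001], [0.002, 0.001, -1.0]]
ft_force: [0.5, 0.3, -4.2]
grip_width: 0.0279
gripper_force: 99.8
time_s: 5.98
position: [0.5583, 0.2924, 0.1642]
tool_rot: [[0.999, -0.042, -0.004], [-0.042, -0.999, -0.001], [-0.004, 0.001, -1.0]]
ft_force: [0.4, -0.4, -5.0]
grip_width: 0.0279
gripper_force: 99.7
time_s: 6.98
position: [0.5637, 0.3126, 0.1073]
tool_rot: [[0.975, 0.22, 0.001], [0.22, -0.975, 0.0], [0.001, -0.0, -1.0]]
ft_force: [0.5, 0.7, -4.4]
grip_width: 0.028
gripper_force: 99.6
t 6.97 pos [0.5637 0.3126 0.1073] ang 12.72 tilt [ 0.0012 -0.0002]
turn z rad -0.0013 shift tool [-0.0008 -0.0021  0.0073] w 0.028021731938954096 F 99.61334824562073 [ 0.5  0.7 -4.4]
```

View pics/c3.png

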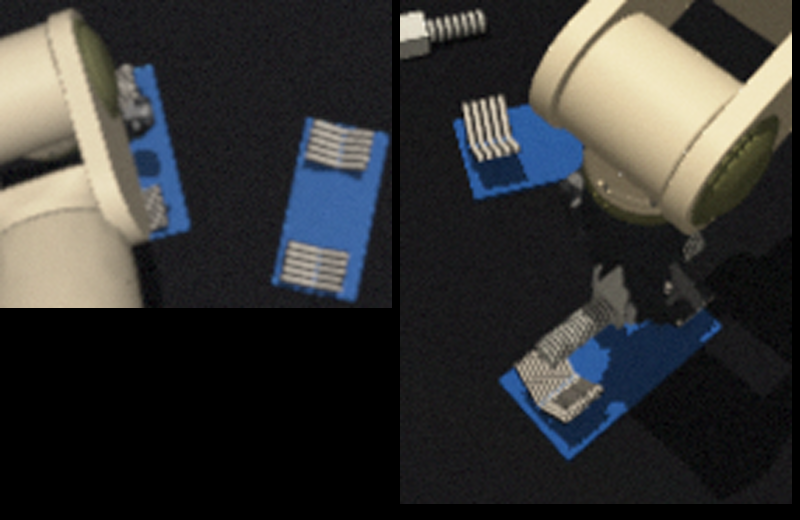

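The crop shows the fine stud held in line above the fine gauge, with its near end at about (545,355) over the near cradle. Lowering.

```bash
python3 -m jog '[[0,0,0,0.0005,-0.002,0.02,0],[0,0,0,0,0,0.025,0],[0,0,0,0,0,0.012,0],[0,0,0,0,0,0,0],[0,0,0,0,0,0.005,0],[0,0,0,0,0,0.003,0],[0,0,0,0,0,0,0],[0,0,0,0,0,0,0]]'
python3 -c "
from h import *
delta([.5625,.3145],12.8,.0358)"
```

```text
time_s: 8.07
position: [0.5636, 0.3144, 0.0416]
tool_rot: [[0.975, 0.221, 0.0], [0.221, -0.975, 0.0], [0.0, -0.0, -1.0]]
ft_force: [-0.6, 0.3, -4.4]
grip_width: 0.0284
gripper_force: 99.9
t 8.07 pos [0.5636 0.3144 0.0416] ang 12.76 tilt [ 0.0004 -0.0001]
turn z rad -0.0006 shift tool [-0.001  -0.0003  0.0058] w 0.02840617812073826 F 99.90820527076721 [-0.6  0.3 -4.4]
```

```bash
python3 -m jog '[[0,0,0,0,0,0.003,0],[0,0,0,0,0,0.001,0],[0,0,0,0,0,0.001,0],[0,0,0,0,0,0,0],[0,0,0,0,0,0,0]]'
python3 - <<'E'
from h import *
delta([.5625,.3145],12.8,.0358)
s=optics.get_image('scene')
cv2.imwrite('pics/c4.png',cv2.resize(s['pixels'][260:370,300:430],None,fx=5,fy=5,interpolation=2)[...,::-1])
# predicted pixels: stud ends and square, for stud centre at origin z=.0445
c=np.array([.5625,.3145]);u=np.array([.975,.222])
P=np.array([np.r_[c+k*u,.0445] for k in(-.076,-.016,0,.016,.04,.076,.08)])
q=cv2.projectPoints(P,s['rvec'],s['tvec'],s['mtx'],None)[0][:,0]; print(((q-[300,260])*5).round())
E
```

```text
time_s: 8.7
position: [0.5637, 0.314, 0.0369]
tool_rot: [[0.975, 0.221, 0.001], [0.221, -0.975, -0.0], [0.001, 0.001, -1.0]]
ft_force: [-1.0, -4.7, 4.7]
grip_width: 0.028
gripper_force: 101.0
t 8.7 pos [0.5637 0.314  0.0369] ang 12.77 tilt [0.0006 0.0005]
turn z rad -0.0005 shift tool [-0.0011 -0.0007  0.0011] w 0.028012468740010257 F 101.02952241897583 [-1.  -4.7  4.7]
[[407. 190.]
 [311. 269.]
 [285. 291.]
 [258. 314.]
 [218. 347.]
 [156. 400.]
 [149. 405.]]
```

View pics/c4.png

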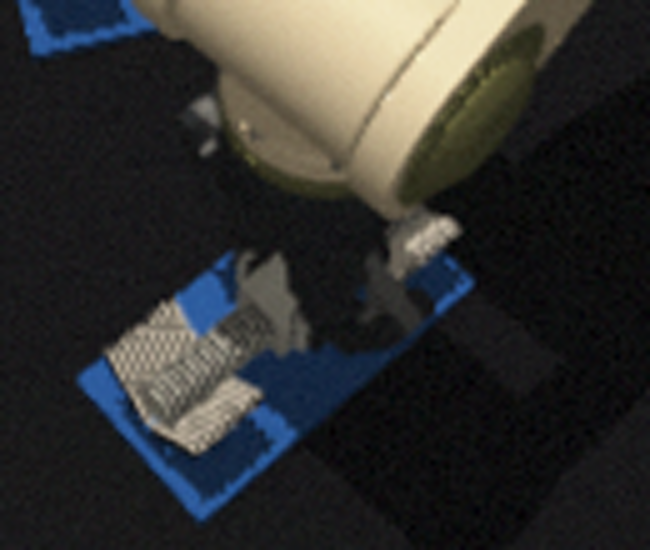

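The stud lies in the V, its near end at crop (155,397) against a predicted (156,400), and the force shows contact. Releasing and lifting.

```bash
python3 -m jog '[[0,0,0,0,0,0,20],[0,0,0,0,0,0,45],[0,0,0,0,0,0,70],[0,0,0,0,0,0,100],[0,0,0,0,0,0,100],[0,0,0,0,0,0,100],[0,0,0,0,0,-0.01,100],[0,0,0,0,0,-0.03,100],[0,0,0,0,0,-0.05,100],[0,0,0,0,0,-0.06,100]]' 60
python3 -c "
from h import *
delta([.577,-.046],-12.9,.19)"
```

```text
time_s: 10.0
position: [0.563, 0.3141, 0.188]
tool_rot: [[0.975, 0.221, -0.001], [0.221, -0.975, -0.0], [-0.001, 0.0, -1.0]]
ft_force: [0.3, -0.5, -0.0]
grip_width: 0.0857
gripper_force: 0.0
t 10.0 pos [0.563  0.3141 0.188 ] ang 12.76 tilt [-0.0012  0.0001]
turn z rad 0.4479 shift tool [-0.0659  0.3543 -0.0019] w 0.08567139314928479 F 0.0 [ 0.3 -0.5 -0. ]
```

```bash
python3 -m jog '[[0,0,0,-0.0094,0.0506,0,100],[0,0,0,-0.0094,0.0506,0,100],[0,0,0,-0.0094,0.0506,0,100],[0,0,0,-0.0094,0.0506,0,100],[0,0,0,-0.0094,0.0506,0,100],[0,0,0,-0.0094,0.0506,0,100],[0,0,0,-0.0094,0.0506,0,100],[0,0,0.15,0,0,0,100],[0,0,0.15,0,0,0,100],[0,0,0.148,0,0,0,100]]'
python3 -m jog '[[0,0,0,0,0,0.04,100],[0,0,0,0,0,0.03,100],[0,0,0,0,0,0,100]]'
python3 - <<'E'
from h import *
delta([.576,-.0465],-12.9,.005)
t=optics.get_image('top'); s=optics.get_image('scene')
a=cv2.resize(t['pixels'][125:210,170:240],None,fx=5.5,fy=5.5,interpolation=2); b=cv2.resize(s['pixels'][180:370,220:400],None,fx=2.2,fy=2.2,interpolation=2)
o=np.zeros((470,790,3),np.uint8); o[:a.shape[0],:a.shape[1]]=a; o[:b.shape[0],390:390+b.shape[1]]=b
cv2.imwrite('pics/c5.png',o[...,::-1])
E
```

```text
time_s: 11.25
position: [0.5776, -0.0459, 0.1871]
tool_rot: [[0.974, -0.228, 0.001], [-0.228, -0.974, -0.0], [0.001, -0.0, -1.0]]
ft_force: [-0.6, -0.9, 0.5]
grip_width: 0.0855
gripper_force: 0.0
time_s: 11.62
position: [0.5767, -0.0455, 0.1153]
tool_rot: [[0.975, -0.223, -0.003], [-0.223, -0.975, 0.001], [-0.004, -0.0, -1.0]]
ft_force: [0.9, 0.4, 0.5]
grip_width: 0.0852
gripper_force: 0.0
t 11.62 pos [ 0.5767 -0.0455  0.1153] ang -12.91 tilt [-0.0036 -0.0002]
turn z rad -0.0001 shift tool [-1.000e-04  1.200e-03  1.103e-01] w 0.08523537522512892 F 0.0 [0.9 0.4 0.5]
```

View pics/c5.png

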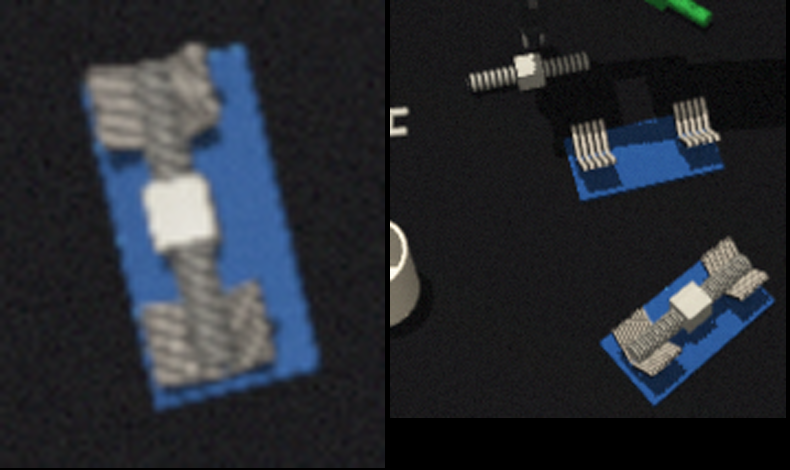

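The fine stud is seated in both cradles. Its square, at crop (180,212), is within about 2 mm of the middle of the cradles at (179,215). The gripper is above the coarse stud. Grasping it.

```bash
python3 -m jog '[[0,0,0,0,0.001,0.05,100],[0,0,0,0,0,0.04,100],[0,0,0,0,0,0.016,100],[0,0,0,0,0,0.003,100],[0,0,0,0,0,0,100],[0,0,0,0,0,0,100]]' 60
python3 -m jog '[[0,0,0,0,0,0,0],[0,0,0,0,0,0,0],[0,0,0,0,0,0,0],[0,0,0,0,0,0,0],[0,0,0,0,0,0,0],[0,0,0,0,0,0,0],[0,0,0,0,0,0,0],[0,0,0,0,0,0,0]]' 100
python3 -c "
from h import *
delta([.576,-.0465],-12.9,.005)"
python3 -m jog '[[0,0,0,0,0,-0.01,0],[0,0,0,0,0,-0.03,0],[0,0,0,0,0,-0.05,0],[0,0,0,0,0,-0.03,0],[0,0,0,0,0,0,0],[0,0,0,0,0,0,0]]'
python3 -c "
from h import *
delta([.507,.1155],-12.2,.11)"
```

```text
time_s: 12.48
position: [0.5781, -0.0468, 0.0087]
tool_rot: [[0.975, -0.223, 0.002], [-0.223, -0.975, -0.001], [0.003, 0.0, -1.0]]
ft_force: [-0.1, 0.2, 0.5]
grip_width: 0.0857
gripper_force: 0.0
time_s: 13.48
position: [0.5775, -0.0467, 0.0078]
tool_rot: [[0.975, -0.223, 0.001], [-0.223, -0.975, -0.0], [0.001, 0.0, -1.0]]
ft_force: [-1.0, 0.7, 4.8]
grip_width: 0.0284
gripper_force: 99.8
t 13.47 pos [ 0.5775 -0.0467  0.0078] ang -12.9 tilt [0.0007 0.    ]
turn z rad 0.0 shift tool [-0.0015  0.0002  0.0028] w 0.028361175262425868 F 99.77528214454651 [-1.   0.7  4.8]
time_s: 14.22
position: [0.5764, -0.0464, 0.1257]
tool_rot: [[0.975, -0.223, -0.003], [-0.223, -0.975, 0.001], [-0.003, -0.0, -1.0]]
ft_force: [-0.3, -0.1, -4.7]
grip_width: 0.0279
gripper_force: 99.4
t 14.22 pos [ 0.5764 -0.0464  0.1257] ang -12.91 tilt [-0.003  -0.0002]
turn z rad -0.0123 shift tool [-0.1038 -0.1423  0.016 ] w 0.027891465935865584 F 99.38292860984802 [-0.3 -0.1 -4.7]
```

```bash
python3 -m jog '[[0,0,0,-0.013,-0.018,0,0],[0,0,0,-0.026,-0.036,0,0],[0,0,0,-0.026,-0.036,0,0],[0,0,0,-0.026,-0.036,0,0],[0,0,-0.012,-0.012,-0.0165,0,0],[0,0,0,0,0,0.02,0],[0,0,0,0,0,0.02,0],[0,0,0,0,0,0,0],[0,0,0,0,0,0,0]]'
python3 -c "
from h import *
delta([.507,.1155],-12.2,.0368)"
```

```text
time_s: 15.35
position: [0.509, 0.1153, 0.0877]
tool_rot: [[0.977, -0.212, 0.0], [-0.212, -0.977, -0.0], [0.0, -0.0, -1.0]]
ft_force: [0.7, 0.3, -2.8]
grip_width: 0.0283
gripper_force: 99.3
t 15.35 pos [0.509  0.1153 0.0877] ang -12.21 tilt [ 0.0004 -0.    ]
turn z rad -0.0003 shift tool [-0.002   0.0002  0.0509] w 0.028259949414528317 F 99.31858777999878 [ 0.7  0.3 -2.8]
```

```bash
python3 -m jog '[[0,0,0,-0.0005,0,0.02,0],[0,0,0,0,0,0.018,0],[0,0,0,0,0,0.006,0],[0,0,0,0,0,0.002,0],[0,0,0,0,0,0.002,0],[0,0,0,0,0,0.001,0],[0,0,0,0,0,0,0],[0,0,0,0,0,0,0]]'
python3 - <<'E'
from h import *
delta([.507,.1155],-12.2,.0368)
s=optics.get_image('scene')
cv2.imwrite('pics/c6.png',cv2.resize(s['pixels'][210:290,280:400],None,fx=5,fy=5,interpolation=2)[...,::-1])
E
```

```text
time_s: 16.35
position: [0.5087, 0.1152, 0.0389]
tool_rot: [[0.977, -0.212, 0.001], [-0.212, -0.977, -0.0], [0.001, 0.0, -1.0]]
ft_force: [-2.0, -2.5, 4.5]
grip_width: 0.0279
gripper_force: 100.5
t 16.35 pos [0.5087 0.1152 0.0389] ang -12.21 tilt [0.0014 0.0001]
turn z rad -0.0003 shift tool [-0.0017  0.      0.0021] w 0.027905343299126275 F 100.46952724456787 [-2.  -2.5  4.5]
```

View pics/c6.png

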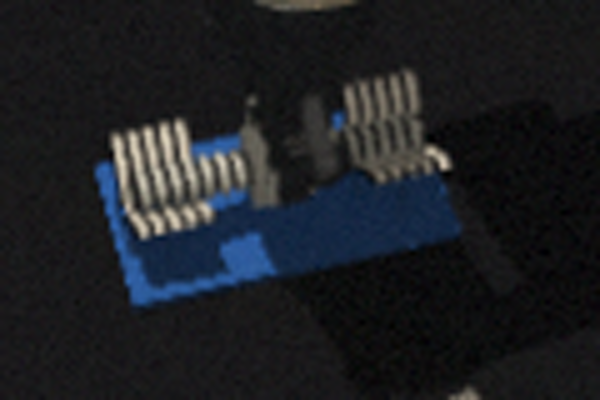

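The coarse stud lies in both cradles, with contact about 2 mm high on one flank. The fingers at crop (260–320,150) are in the gap. Releasing so it can settle, then lifting clear.

```bash
python3 -m jog '[[0,0,0,0,0,0,20],[0,0,0,0,0,0,45],[0,0,0,0,0,0,70],[0,0,0,0,0,0,100],[0,0,0,0,0,0,100],[0,0,0,0,0,0,100],[0,0,0,0,0,-0.01,100],[0,0,0,0,0,-0.03,100],[0,0,0,0,0,-0.05,100],[0,0,0,0,0,-0.06,100]]' 60
python3 -m jog '[[0,0,0,0,0.04,0,100],[0,0,0,0,0.06,0,100],[0,0,0,0,0.06,0,100],[0,0,0,0,0.06,0,100],[0,0,0,0,0.06,0,100],[0,0,0,0,0,0,100]]'
python3 - <<'E'
from h import *
t=optics.get_image('top'); s=optics.get_image('scene')
a=cv2.resize(t['pixels'][125:225,180:305],None,fx=3.8,fy=3.8,interpolation=2); b=cv2.resize(s['pixels'][215:370,285:400],None,fx=2.7,fy=2.7,interpolation=2)
o=np.zeros((430,790,3),np.uint8); o[:a.shape[0],:a.shape[1]]=a; o[:b.shape[0],478:478+b.shape[1]]=b
cv2.imwrite('pics/c7.png',o[...,::-1])
for n,d in(("top",t),("scene",s)):
    br=(d['pixels'].min(2)>190).astype(np.uint8)
    for p in comps(br,25):
        W=ray(d,p,.059).mean(0)
        if .4<W[0]<.65 and 0<W[1]<.4: print(n,len(p),W.round(4))
E
```

```text
time_s: 17.65
position: [0.5077, 0.1153, 0.1901]
tool_rot: [[0.977, -0.212, -0.001], [-0.212, -0.977, 0.0], [-0.001, 0.0, -1.0]]
ft_force: [0.2, -0.3, 0.1]
grip_width: 0.0855
gripper_force: 0.0
time_s: 18.4
position: [0.4483, -0.1616, 0.1889]
tool_rot: [[0.976, -0.217, 0.001], [-0.217, -0.976, -0.001], [0.001, 0.001, -1.0]]
ft_force: [0.1, 0.1, -0.6]
grip_width: 0.0857
gripper_force: 0.0
top 103 [0.5614 0.3127 0.059 ]
top 105 [0.5052 0.1126 0.059 ]
scene 93 [0.5088 0.1145 0.059 ]
scene 140 [0.5652 0.314  0.059 ]
```

View pics/c7.png

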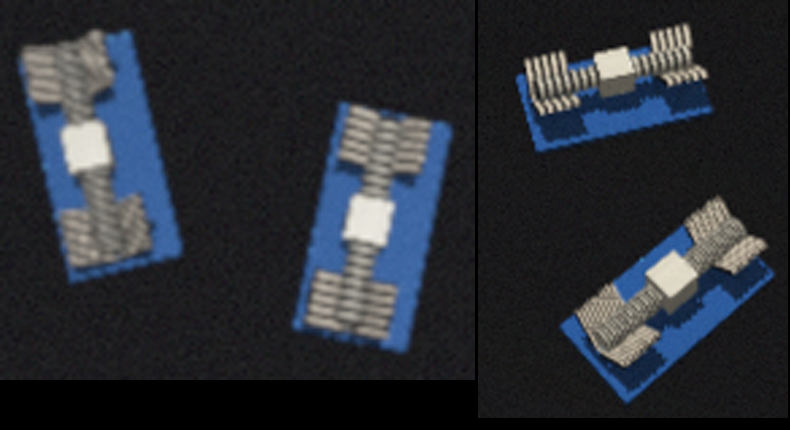

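Both studs lie down in both cradles of their gauges, with squares at crop (86,147) and (369,220). Each is within about 2 mm of its plate centre in both views, and the gripper is clear. Handing in.

```bash
python3 -c "
from rig import job
print(job.close_job())"
```

```text
the job is handed in; nothing more can be done
None
```

I laid the coarse stud in the coarse gauge and the fine stud in the fine gauge, each seated in both cradles with its square within about 2 mm of centre and let go, and handed the job in at about 18 s.

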